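Show the pellet of the long centrifuge tube to the inspection camera

ROBOT

A 6-joint arm with a two-finger parallel gripper is mounted at the origin on the work surface. World frame = base frame: x ahead of the robot, y to its left, z up, the work surface at z = 0. Lengths are in mm, angles in degrees, forces in N, time in s.
With the tool pointing down it reaches from about 300 to 850 mm from the base axis. Payload 4.2 kg.
Tool frame: the origin (TCP) lies at the very end of the fingers, on their centre line; the grasp point (between the pads) lies 19 mm behind it (env.tcp_to_grasp is the distance from the TCP to the grasp point, in mm); z points along the fingers, y is the line along which they close (so a half turn about z gives the same grasp; the last joint's range is limited). The gripper opens to 91 mm and grips with 3 to 60 N. Pads are 32 mm wide; open, the fingers measure 118 mm over their backs; the gripper's body (76 mm by 178 mm) begins 60 mm behind the grasp point.
Start: joints at [74.943, 18.312, 89.639, -0, 72.044, -1.146], TCP at [138.244, 558.15, 213.976] pointing down, gripper open.
Joint ranges: [-177.97, 177.97], [-48.28, 115.42], [12.27, 149.76], [-77.06, 257.06], [2.81, 150.46], [-146.56, 146.56]. Speed limits (degrees/s): [147.25, 147.25, 180, 180, 180, 180].

INTERFACE

Orientations are given as [roll, pitch, yaw] about the fixed x, y, z axes, in that order (R = Rz(yaw) Ry(pitch) Rx(roll)).
In Python, from workcell import env gives the robot as it stands.
- The arm moves only by the tool move_arm, never from a script. Its argument "plan" is a list of rows, each a list of 3 entries, a list of its own where there are three numbers: the shift along the world's x, y, z in cm, then the turn about the world's z in degrees, then the closure, from 0 (fully open) to 1 (shut). In form: [[[x, y, z], turn, claw], ...]. A call has 1 to 5 rows; each row shifts and turns the commanded pose from where the row before left it; what a row does not reach is not made up. A row lasts 1/10 s, in which the tool goes at most 50 mm and 8.59 degrees, less where a joint would pass 70% of its speed; a pose out of reach is approached as far as the arm can. A call is refused whole if a number of a shift passes 5 or a number of a turn 8.59, either way. A call with a gripper value outside its range is refused whole. The fingers move at their own pace and stop on an object; "squeeze" is the grip in N (left out, the last holds). Time passes only in rows, so rows that do not move let the fingers close. It gives the time, the measured TCP pose, the force, the opening and the grip force at its end, in the units of the state.
- env.state(): the state, without advancing time (a new reading comes with each control period).
- env.grab_frame(name): name is "side" or "top" or "wrist"; returns a dict with "frame" (400x640x3 uint8, red, green, blue), "z_map" (400x640 float32, mm along the optical axis (not along the pixel's ray), 0 where there is no reading), "fovy" (degrees; the focal length in pixels is half the picture's height over the tangent of half this angle, whatever the lens; pixels are square), "cx", "cy" (the principal point, pixels), "position" and "orientation" of the camera in the world. Camera axes: x right, y down, z forward; pixel columns grow to the right and rows downward; lengths in mm; the calibration is good to about 2 mm. A picture is of the moment at which its call begins.
- env.job_done(): hands the job in; it is judged then, once.
Trained networks look in a picture, given as the dict that the camera call returned (one of the last four; its "shot" number tells which), for a name from the list of things; names that differ only in an ending like _2 or _b are one class to them, and where a whole thing is asked for, a point or a joint stands for the part that bears it (a point fixed in the world has none). Each returns a list of dicts, best first, with "score" (0 to 1); they miss things now and then, are a little off and sometimes report something else, mostly with a low value. They report only what shows in the picture. A call takes as long as a camera call. They do not tell look-alikes from the thing itself.
- env.search_frame(picture, label): "point" ([column, row] in pixels, amid what is visible of it).
- env.landmark_of(picture, label): "point" ([column, row] in pixels: a listed point, or the origin of a listed thing).
The state is a dict: "time_s": time; "qpos": joint angles; "qvel": joint speeds; "effort": joint torques, N m; "ee_pos": TCP position; "ee_rot": TCP orientation; "force": force on the tool from outside, world axes, zero at the start; "torque": the same for the moment, N m; "gripper_width": finger opening in mm; "gripper_force": force on a finger pad.
Only numpy, scipy, OpenCV 4.12 (cv2) and the standard library are available. Lean on these libraries where they do the work, as an engineer would, in place of code of your own. Each camera call takes 0.05 s, during which the arm holds its last target. There are 200 camera calls.

TASK

Pull the long tube out of the centrifuge rotor and show its pointed end to the inspection camera: hold it in the air straight in line with the lens, pointed end towards the lens and about 70 mm from it, and finish while still holding it there, still and in the gripper. Leave the short tubes seated in the rotor, do not bump the camera, and leave the other things on the bench where they are.

Things in the scene. Friction and masses are not known exactly. Their poses are not given: they have to be found in the camera images.
- rotor: Fixed dark metal centrifuge rotor, 184 mm diameter, 86 mm high at the rim, dished; hub pin 72 mm high. Origin: centre of underside, z up. Six 19 mm holes, 55 mm deep, lean 25 deg inwards; mouths 52 mm from the middle, 70 mm up. Long tube at azimuth 0 (rotor's +x, always away from the robot, within 52 deg of straight ahead), short tubes at 60, 180, 300 deg; other holes empty.
- long_tube: The only tube standing well out of the rotor: clear, 17 mm diameter, 120 mm long, about 25 g, pointed over the last 18 mm; ribbed white cap 22 mm diameter, 20 mm high. Origin at the pointed end, z along the tube to the cap. At the start 55 mm of it sits loosely (1 mm play) in its hole, z leaning 25 deg towards the rotor's middle; it comes out along its z.
- long_tube_cap (a point): Middle of the long tube's cap, on its axis, 110 mm from the pointed end and 10 mm below the flat top of the cap; axes as the long tube's.
- short_tube_a: Short tube seated in the rotor, to be left there: clear body 17 mm diameter, 68 mm long overall, white cap 20 mm diameter and 12 mm high, of which the cap stands just proud of its hole. Origin at its bottom end, z axis along the tube to the cap.
- short_tube_b: Short tube seated in the rotor, to be left there: clear body 17 mm diameter, 68 mm long overall, white cap 20 mm diameter and 12 mm high, of which the cap stands just proud of its hole. Origin at its bottom end, z axis along the tube to the cap.
- short_tube_c: Short tube seated in the rotor, to be left there: clear body 17 mm diameter, 68 mm long overall, white cap 20 mm diameter and 12 mm high, of which the cap stands just proud of its hole. Origin at its bottom end, z axis along the tube to the cap.
- camera: Fixed stand of the inspection camera: dark foot 100 mm in diameter, grey yoke 88 mm high, carrying the tilting white head (48 x 56 x 50 mm) on a level hinge 75 mm above the bench. Origin: centre of the foot's underside, z up. The camera looks up and towards its own -x, roughly towards the robot (its yaw is within 29 deg).
- camera_head (a joint): Tilt of the camera head on its stiff hinge, rad. The optical axis leans 0.436 rad plus this value from the vertical, towards the camera stand's -x. Different each time; to be left alone.
- lens (a point): Centre of the lens's front glass, at the end of a black barrel 42 mm in diameter, 50 mm from the hinge along the optical axis. Its z axis is the optical axis, pointing out of the camera (up and roughly towards the robot); the tube is to lie along it, pointed end 70 mm out.
- dish: Low black round dish 104 mm in diameter with a small red plug in its middle, 18 mm high in all. Origin at the centre of its underside. Bystander.
- bottle: Clear bottle with a blue cap, 52 mm in diameter, 115 mm tall. Origin at the centre of its underside. Bystander.
- beaker: Clear open beaker, 68 mm in diameter, 85 mm tall. Origin at the centre of its underside. Bystander.
- jar: Amber jar with a black lid, 60 mm in diameter, 70 mm tall. Origin at the centre of its underside. Bystander.
- tip_box: Closed grey plastic box, 85 x 120 x 55 mm. Origin at the centre of its underside. Bystander.
- marker: Black marker pen lying on the bench, 12 mm thick, 120 mm long. Origin on its underside at mid-length. Bystander.
Not all that is in view belongs to the job. Leave any blue look-alike of the rotor alone.

How it is judged:
By the outcome, as a careful person would: the job done as asked, in the order asked, and still so for the second after the job is handed in, while the arm keeps its last pose, push and grip.
It also fails if it takes over 35 s, if anything falls off the work surface, if the arm or the gripper's body presses on something with over 40 N, if the wrist force passes 120 N, or if a joint passes its speed limit or range.

## Working session

There is one attempt and no reset: what is moved stays moved. The work goes in short steps, Python scripts to look and compute and a tool call to move; the robot and the scene stay as the last step left them, time stands still between calls to the robot, and variables do not carry over. Pictures are saved under pics/ and viewed, at most 14 in all, crops included, and the job is handed in when it is done.

Besides the shell and the picture viewer there is one more tool, called after "Request:" as a command line: name --argument value ..., lists and objects as JSON in quotes. move_arm: Moves the arm, as the interface text tells. Its arguments: {"type":"object","properties":{"plan":{"type":"array","items":{"type":"array"}},"squeeze":{"type":"number"}},"required":["plan"]}

```bash
mkdir -p pics; ls
cat > h.py <<'E'
import numpy as np, cv2
from scipy.spatial.transform import Rotation as Ro
from workcell import env
def f(d): return 200/np.tan(np.radians(d['fovy'])/2)
def Rc(d):
    o=np.array(d['orientation'],float)
    return o if o.shape==(3,3) else Ro.from_euler('xyz',o,degrees=True).as_matrix()
def ray(d,p):
    return Rc(d)@np.array([(p[0]-d['cx'])/f(d),(p[1]-d['cy'])/f(d),1.0])
def at_z(d,p,z):
    r=ray(d,p); c=np.array(d['position']); return c+r*(z-c[2])/r[2]
def proj(d,P):
    q=(np.atleast_2d(P)-np.array(d['position']))@Rc(d); return q[:,:2]/q[:,2:]*f(d)+[d['cx'],d['cy']]
def cloud(d):
    z=d['z_map'];v,u=np.mgrid[:400,:640]
    q=np.stack([(u-d['cx'])/f(d)*z,(v-d['cy'])/f(d)*z,z],-1)
    return q@Rc(d).T+np.array(d['position'])
def tri(ds,ps):
    A=np.zeros((3,3));b=np.zeros(3)
    for d,p in zip(ds,ps):
        r=ray(d,p);r/=np.linalg.norm(r);M=np.eye(3)-np.outer(r,r);A+=M;b+=M@np.array(d['position'])
    return np.linalg.solve(A,b)
def save(d,n,crop=None,k=1):
    im=d['frame'][:,:,::-1]
    if crop: x0,y0,x1,y1=crop; im=im[y0:y1,x0:x1]
    cv2.imwrite('pics/'+n,cv2.resize(im,None,fx=k,fy=k,interpolation=cv2.INTER_CUBIC))
E
python3 - <<'E'
from h import *
np.set_printoptions(precision=1,suppress=True)
D={n:env.grab_frame(n) for n in('side','top','wrist')}
for n,d in D.items():
    save(d,n+'0.png'); print(n,d['position'],d['orientation'],d['fovy'])
for n in('side','top'):
    d=D[n]
    for l in('rotor','long_tube','long_tube_cap','camera','lens','short_tube_a','camera_head'):
        for fn in(env.landmark_of,env.search_frame):
            try:print(n,l,fn.__name__,[(np.round(r['point'],1).tolist(),round(r['score'],2)) for r in fn(d,l)])
            except Exception as e:print(n,l,e)
print(env.state())
E
```

```text
pics
side [ 351.1 -911.4 1076.4] [-136.7   -0.9  -10.7] 44.84949665335464
top [ 349.9    5.3 1252.1] [-169.6    1.2  -89.7] 46.00422880437356
wrist [ 74.6 574.1 384. ] [166.5   0.1  76. ] 66.91220400320535
side rotor call [([322.2, 176.1], 0.67), ([229.2, 153.2], 0.55)]
side rotor call [([228.3, 142.7], 0.91), ([322.1, 168.9], 0.71)]
side long_tube call [([345.0, 168.2], 0.59)]
side long_tube call []
side long_tube_cap call [([336.3, 149.7], 0.68), ([345.6, 254.1], 0.35)]
side long_tube_cap call [([336.9, 151.1], 0.61)]
side camera call [([344.8, 256.0], 0.71), ([256.4, 185.6], 0.44)]
side camera call [([346.1, 250.8], 0.63)]
side lens call [([342.7, 229.1], 0.87)]
side lens call [([341.9, 234.2], 0.9)]
side short_tube_a call [([303.5, 175.8], 0.58)]
side short_tube_a call []
side camera_head it knows: beaker, bottle, camera, dish, jar, lens, long_tube, long_tube_cap, marker, rotor, short_tube, tip_box
side camera_head call [([342.6, 234.0], 0.64)]
top rotor call [([205.9, 300.5], 0.92)]
top rotor call [([200.3, 301.3], 0.72), ([268.7, 180.6], 0.63)]
top long_tube call [([271.4, 160.
[... 333 characters left out ...]
245.0, 167.8], 0.52), ([266.4, 213.4], 0.43), ([298.2, 168.7], 0.39)]
top short_tube_a call [([249.9, 171.4], 0.51), ([282.1, 171.3], 0.41)]
top camera_head it knows: beaker, bottle, camera, dish, jar, lens, long_tube, long_tube_cap, marker, rotor, short_tube, tip_box
top camera_head call [([394.8, 183.4], 0.62)]
{'time_s': 1.45, 'qpos': array([74.9, 18.3, 89.6,  0. , 72. , -1.1]), 'qvel': array([-0., -0., -0., -0., -0., -0.]), 'effort': array([  0. , -41.2, -23.2,   0.1,   0. ,   0. ]), 'ee_pos': array([138.2, 558.2, 214. ]), 'ee_rot': array([180. ,  -0. , 166.1]), 'force': array([-0.1,  1.1, -0. ]), 'torque': array([-0., -0., -0.]), 'gripper_force': 0.0, 'gripper_width': 91.01502740727844}
```

Run:
```python
import cv2,numpy as np
s=cv2.imread('pics/side0.png')[90:300,170:440];t=cv2.imread('pics/top0.png')[90:320,170:440]
s=cv2.resize(s,(540,420),interpolation=2);t=cv2.resize(t,(540,460),interpolation=2)
cv2.imwrite('pics/s1.png',cv2.resize(s,(780,600)));cv2.imwrite('pics/t1.png',cv2.resize(t,(700,596)))
```

```text
(no output)
```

View pics/s1.png

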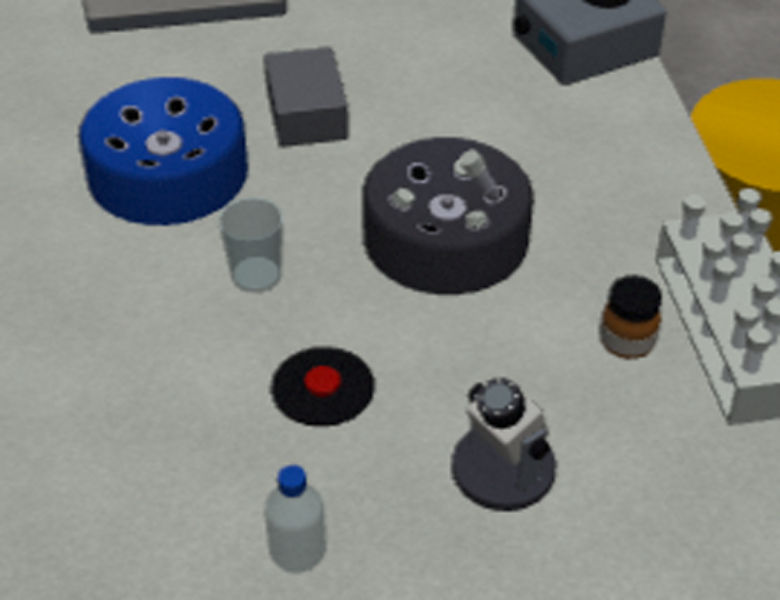

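View pics/t1.png

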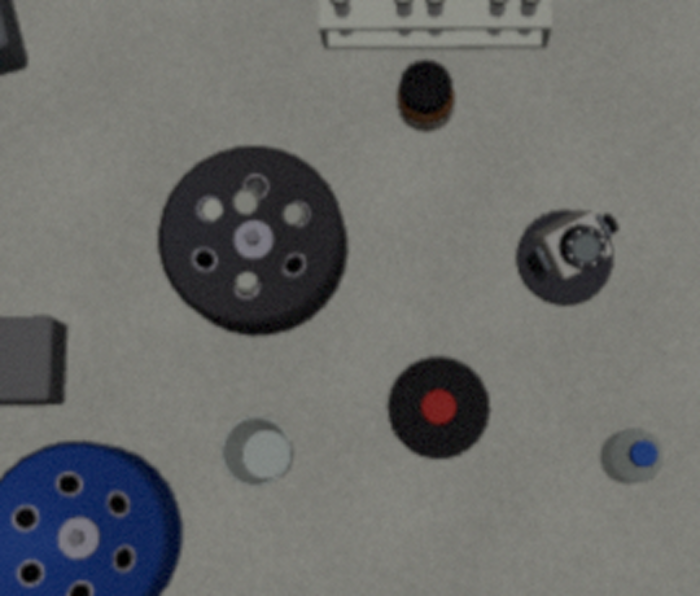

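View pics/top0.png

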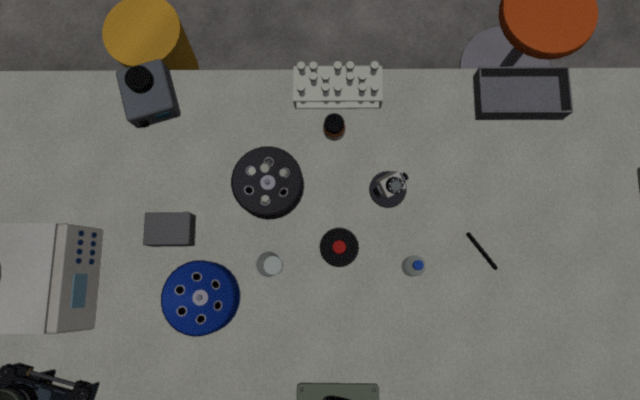

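```bash
cat >> h.py <<'E'
def D0(pos,ori,fovy,cx=319.5,cy=199.5): return dict(position=np.array(pos),orientation=ori,fovy=fovy,cx=cx,cy=cy)
E
python3 - <<'E'
from h import *
np.set_printoptions(precision=1,suppress=True)
s=env.grab_frame('side');t=env.grab_frame('top')
print(s['cx'],s['cy'],t['cx'],t['cy'])
print('lens',tri([s,t],[(342.7,229.1),(396.2,186)]))
print('cap',tri([s,t],[(336.5,150),(265,164.3)]))
print('camera',at_z(s,(344.8,256),0),at_z(t,(386.9,189.5),0))
print('rotor',at_z(s,(322.2,176.1),0), at_z(t,(267.5,182),72), at_z(s,(170+447*270/780,90+206*210/600),72))
print('tip',at_z(s,(345,168.2),20),at_z(t,(271.4,160.4),20))
for n,z in(('beaker',0),('dish',0),('bottle',0),('jar',0)):
    for d in(t,):
        r=env.landmark_of(d,n); print(n,[ (at_z(d,q['point'],0),round(q['score'],2)) for q in r[:1]])
E
```

```text
313.7293932460791 200.56201185965617 325.2506960137665 195.80483005638374
lens [ 584.3 -142.8  121.7]
cap [642.6 183.  103.1]
camera [ 600.6 -139.6    0. ] [ 597.3 -133.3    0. ]
rotor [601.9 182.5   0. ] [602.6 180.1  72. ] [605.1 168.9  72. ]
tip [676.3 185.4  20. ] [673.4 178.8  20. ]
beaker [(array([ 599.5, -135.5,    0. ]), 0.27)]
dish [(array([438.9,  -7.3,   0. ]), 0.77)]
bottle [(array([ 391.9, -189.8,    0. ]), 0.78)]
jar []
```

Request:
move_arm --plan '[[[4.5,-3.8,1],8,0.3],[[4.5,-3.8,1],0,0.3],[[4.5,-3.8,1],0,0.3],[[4.5,-3.8,1],0,0.3],[[4.5,-3.8,0.5],0,0.3]]' --squeeze 10

```text
time_s: 2.25
ee_pos: [328.3, 397.7, 252.7]
ee_rot: [179.9, 0.1, 174.1]
force: [0.2, 0.5, -0.1]
gripper_width: 64.1
gripper_force: 0.0
```

Request:
move_arm --plan '[[[4.5,-3.8,0],0,0.3],[[4.5,-3.8,0],0,0.3],[[4.5,-3.8,0],0,0.3],[[4.5,-3.8,0],0,0.3],[[4.5,-3.5,0],0,0.3]]'

```text
time_s: 2.75
ee_pos: [520.5, 237.4, 251.9]
ee_rot: [180.0, 0.0, 174.1]
force: [0.4, 0.2, 0.1]
gripper_width: 63.8
gripper_force: 0.0
```

Request:
move_arm --plan '[[[0,0,0],0,0.3],[[0,0,0],0,0.3]]'

```text
time_s: 2.95
ee_pos: [519.6, 238.4, 251.2]
ee_rot: [180.0, -0.1, 173.9]
force: [0.4, -0.0, 0.1]
gripper_width: 63.9
gripper_force: 0.0
```

Run:
```python
from h import *
np.set_printoptions(precision=1,suppress=True)
d=env.grab_frame('wrist');save(d,'w1.png')
np.savez('w1.npz',**{k:d[k] for k in d})
for l in('rotor','long_tube','long_tube_cap','short_tube_a'):
    print(l,[(np.round(r['point'],1).tolist(),round(r['score'],2)) for r in env.landmark_of(d,l)])
st=env.state();print(st['time_s'],st['ee_pos'],st['ee_rot'],st['qpos'],d['position'],d['orientation'],st['gripper_width'])
```

```text
rotor [([283.3, 234.3], 0.63), ([386.6, 3.2], 0.55)]
long_tube [([289.5, 291.1], 0.49)]
long_tube_cap [([279.0, 296.2], 0.85)]
short_tube_a [([333.5, 263.1], 0.44)]
3.2 [518.2 240.1 251.9] [180.   -0.  174.2] [ 23.7  16.8  86.4   0.   76.8 -60.5] [454.6 245.7 422.1] [166.6   0.   83.9] 63.8983683285579
```

View pics/w1.png

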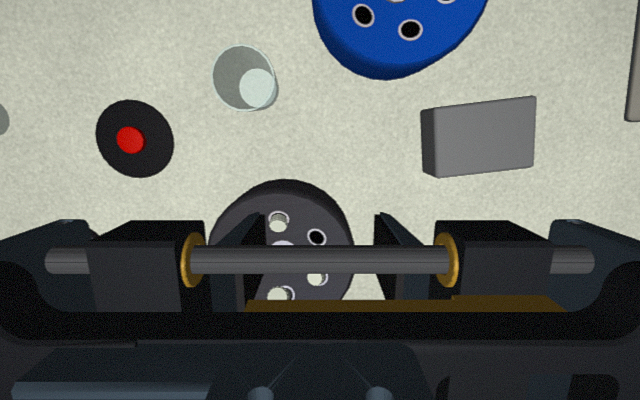

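Request:
move_arm --plan '[[[4.6,-1.3,0],0,0.3],[[4.6,-1.3,0],0,0.3],[[4.6,-1.3,0],0,0.3],[[4.6,-1.3,0],0,0.3],[[0,0,0],0,0.3]]'

```text
time_s: 3.7
ee_pos: [707.2, 185.9, 248.5]
ee_rot: [-179.9, 0.0, 174.0]
force: [0.1, 0.8, -0.6]
gripper_width: 63.7
gripper_force: 0.0
```

Run:
```python
from h import *
np.set_printoptions(precision=1,suppress=True)
d=env.grab_frame('wrist');save(d,'w2.png')
np.savez('w2.npz',**{k:d[k] for k in d})
C=cloud(d)
for l in('rotor','long_tube','long_tube_cap','short_tube_a'):
    for r in env.landmark_of(d,l):
        u,v=np.round(r['point']).astype(int); u=np.clip(u,0,639);v=np.clip(v,0,399);print(l,np.round(r['point'],1),round(r['score'],2),C[v,u])
st=env.state();print(st['time_s'],st['ee_pos'],st['ee_rot'],d['position'],d['orientation'])
```

```text
rotor [307.   97.1] 0.74 [608.3 183.1  73. ]
long_tube [309.7 159.5] 0.73 [676.1 178.8  76.9]
long_tube_cap [308.3 118.1] 0.64 [632.3 183.6 130.8]
short_tube_a [256.1 128.7] 0.79 [636.  123.2  75.7]
short_tube_a [307.7  31.1] 0.66 [544.5 191.6  75.5]
short_tube_a [358.4 125.7] 0.56 [644.7 235.5  76.5]
3.95 [701.9 188.2 252.5] [180.    0.  174.2] [642.1 193.4 419.3] [166.5   0.1  83.9]
```

View pics/w2.png

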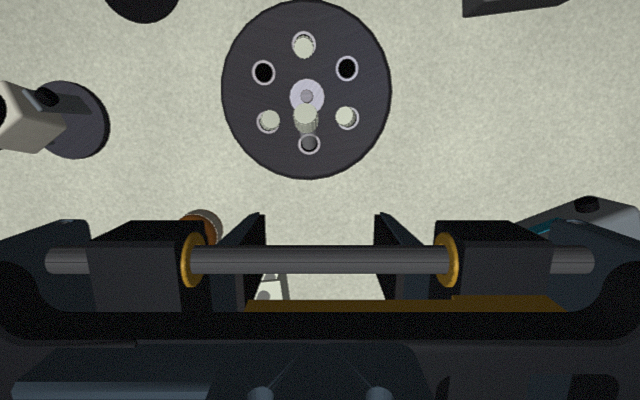

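Run:
```python
from h import *
from scipy.optimize import least_squares
np.set_printoptions(precision=1,suppress=True)
d=dict(np.load('w2.npz'))
C=cloud(d)
# long cap top: depth points above 122
m=(C[...,2]>120)&(C[...,2]<140)&(abs(C[...,0]-635)<40)&(abs(C[...,1]-183)<40)
P=C[m];print(m.sum(),P.mean(0),P.min(0),P.max(0))
A=np.c_[P[:,:2],np.ones(len(P))];k=np.linalg.lstsq(A,P[:,2],rcond=None)[0];print('plane',k)
# rim circle
e=(C[...,2]>82)&(C[...,2]<92)&(C[...,0]<720)&(abs(C[...,1]-183)<110);Q=C[e];
print('rim pts',len(Q),Q.min(0),Q.max(0))
(cx,cy),r=cv2.minEnclosingCircle(Q[:,:2].astype(np.float32));print('rim',cx,cy,r)
def M(r,a,z): return [r*np.cos(np.radians(a)),r*np.sin(np.radians(a)),z]
mod=np.array([M(0,0,72),M(52,0,70),M(52,120,70),M(52,240,70)])
for flip in (0,):
    px=np.array([(306.7,96.3),(309,144.3),(346.7,68.3),(263.3,71.8)])
    def res(p):
        c,s=np.cos(p[2]),np.sin(p[2]);X=mod@np.array([[c,s,0],[-s,c,0],[0,0,1]])+[p[0],p[1],0];return (proj(d,X)-px).ravel()
    o=least_squares(res,[605,183,-.1]);print(o.x[:2],np.degrees(o.x[2]),o.fun)
x,y,a=o.x;u=np.array([np.cos(a),np.sin(a)])
r=52-65*np.sin(np.radians(25));T=np.r_[np.array([x,y])+u*r,70+65*np.cos(np.radians(25))]
print('captop pred',T,proj(d,T))
r=52-55*np.sin(np.radians(25));print('cap',np.array([x,y])+u*r,70+55*np.cos(np.radians(25)))
save(d,'z2.png',(240,10,380,190),3)
```

```text
526 [630.3 181.4 126.6] [618.  169.7 120.1] [643.7 192.3 132.7]
plane [ 0.1 -0.  65.3]
rim pts 5911 [518.1  93.9  82. ] [695.7 271.2  91.8]
rim 606.691162109375 182.77696228027344 89.43258666992188
[606.8 182.5] -3.61967406907122 [-0.3 -0.6 -0.1 -0.3  0.3  0.2  0.1  0.6]
captop pred [631.2 181.  128.9] [[305.1 117.3]]
cap [635.5 180.7] 119.84692828701574
```

View pics/z2.png

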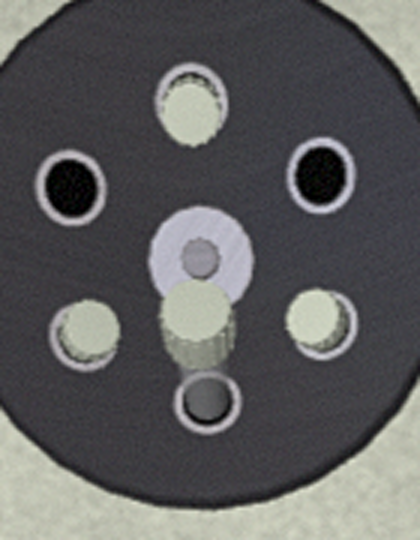

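Request:
move_arm --plan '[[[-0.5,-4.7,0],0,0.3],[[-0.5,-4.7,0],0,0.3],[[-0.5,-4.7,0],0,0.3],[[-0.5,-4.7,0],0,0.3],[[-0.5,-4.7,0],0,0.3]]'

```text
time_s: 4.45
ee_pos: [676.8, -48.3, 253.2]
ee_rot: [180.0, 0.1, 174.2]
force: [0.8, 0.8, -0.4]
gripper_width: 63.8
gripper_force: 0.0
```

Request:
move_arm --plan '[[[-1,-4.7,0],0,0.3],[[-1,-4.7,0],0,0.3],[[0,0,0],0,0.3],[[0,0,0],0,0.3]]'

```text
time_s: 4.85
ee_pos: [657.4, -141.7, 252.8]
ee_rot: [180.0, 0.1, 174.0]
force: [0.1, 0.9, 0.9]
gripper_width: 63.5
gripper_force: 0.0
```

Run:
```python
from h import *
np.set_printoptions(precision=2,suppress=True)
d=env.grab_frame('wrist')
np.savez('w3.npz',**{k:d[k] for k in d})
C=cloud(d)
for l in('camera','lens'):
    for r in env.landmark_of(d,l):
        u,v=np.round(r['point']).astype(int); u=np.clip(u,0,639);v=np.clip(v,0,399);print(l,np.round(r['point'],1),round(r['score'],2),C[v,u])
st=env.state();print(st['time_s'],st['ee_pos'],st['ee_rot'],d['position'],d['orientation'])
save(d,'w3.png',(220,20,420,220),3)
```

```text
camera [320.6 129.4] 0.78 [ 593.67 -132.83  126.27]
lens [312.3 117.8] 0.84 [ 582.55 -140.34  122.19]
5.0 [ 658.26 -139.87  252.22] [179.97   0.04 174.21] [ 591.99 -134.55  423.5 ] [166.44  -0.03  83.97]
```

View pics/w3.png

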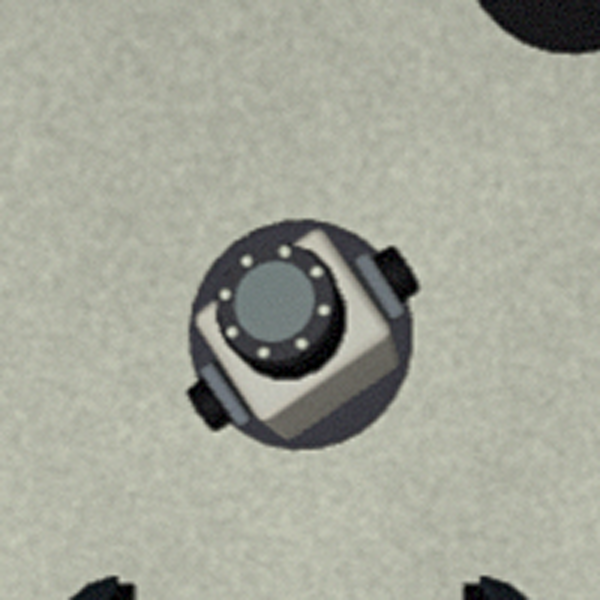

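Run:
```python
from h import *
from scipy.optimize import least_squares
np.set_printoptions(precision=2,suppress=True)
d=dict(np.load('w3.npz'));C=cloud(d)
full=lambda p:(np.array(p)/3)+[220-1/3,20-1/3]
dots=np.array([full(p) for p in[(247,261),(285,251),(317,272),(324,310),(302,343),(264,352),(232,331),(225,294)]])
foot=at_z(d,full((301,334.5)),8);kn=[at_z(d,full(p),75) for p in((402,273),(209,405))]
v=kn[0]-kn[1];print('foot',foot,'hinge',(kn[0]+kn[1])/2,'yaw from knobs',np.degrees(np.arctan2(v[1],v[0]))-90, np.degrees(np.arctan2(v[1],v[0]))+90)
L=tri([d,d],[full((275,302)),full((275,302.001))]) if 0 else None
lp=full((275,302))
# depth plane on glass/ring
V,U=np.mgrid[:400,:640];m=(np.hypot(U-lp[0],V-lp[1])<15)&(C[...,2]>100);P=C[m]
c=np.median(P,0);w=np.ones(len(P),bool)
for _ in range(5):
    k=np.linalg.lstsq(np.c_[P[w][:,:2],np.ones(w.sum())],P[w][:,2],rcond=None)[0]
    r=P[:,2]-np.c_[P[:,:2],np.ones(len(P))]@k;w=abs(r)<3
n=np.array([-k[0],-k[1],1]);n/=np.linalg.norm(n);print('plane n',n,'tilt',np.degrees(np.arccos(n[2])),'az',np.degrees(np.arctan2(n[1],n[0])),w.mean(),r[w].std())
lr=ray(d,lp);cz=np.array(d['position']);s=(k[2]+k[0]*cz[0]+k[1]*cz[1]-cz[2])/(lr[2]-k[0]*lr[0]-k[1]*lr[1]);print('lens',cz+s*lr)
# model: foot(x,y), yaw,tilt,ring radius; lens=foot+[0,0,75]+50n ; dots every 45deg
def model(p):
    x,y,ya,t,rr,ph=p;n=np.array([-np.cos(ya)*np.sin(t),-np.sin(ya)*np.sin(t),np.cos(t)]);b=np.array([-np.sin(ya),np.cos(ya),0]);a=np.cross(b,n)
    c=np.array([x,y,75])+50*n;th=ph+np.arange(8)*np.pi/4
    return n,c,c+rr*(np.cos(th)[:,None]*a+np.sin(th)[:,None]*b)
def res(p):
    n,c,X=model(p);H=np.array([[p[0],p[1],8]])
    kk=proj(d,[[p[0],p[1],75]])[0]-(full((402,273))+full((209,405)))/2
    dd=np.mean(kn,0)-[p[0],p[1],75]; by=np.array([-np.sin(p[2]),np.cos(p[2])]);vv=(v/np.linalg.norm(v))[:2]
    return np.r_[(proj(d,X)-dots).ravel(),proj(d,c)[0]-lp,(proj(d,H)[0]-full((301,334.5))),kk, 30*(abs(by@vv)-1)**.5 if 0 else 60*(by[0]*vv[1]-by[1]*vv[0])]
best=min((least_squares(res,[598,-136,.45,.45,17,ph*s0]) for ph in np.arange(0,6.28,.3) for s0 in(1,)),key=lambda o:o.cost)
print('fit',best.cost,best.x,np.degrees(best.x[2:4]));n,c,X=model(best.x);print('n',n,'lens',c);print(best.fun)
```

```text
foot [ 597.01 -133.77    8.  ] hinge [ 598.35 -133.03   75.  ] yaw from knobs 27.723143316137893 207.7231433161379
plane n [-0.28 -0.15  0.95] tilt 18.45004286292034 az -151.81200044216916 0.997179125528914 0.7529539261909141
lens [ 584.65 -141.21  122.37]
fit 1141.6102493734236 [ 598.35 -133.8     0.49    0.32    0.87    0.53] [28.16 18.37]
n [-0.28 -0.15  0.95] lens [ 584.46 -141.23  122.45]
[ 10.09  13.82  -2.53  16.47 -13.64   8.98 -16.65  -3.7   -9.83 -14.23
   2.78 -16.54  13.9   -9.04  16.91   3.3   -0.04  -0.2    0.08   1.02
  -1.21   0.44  -0.45]
```

Request:
move_arm --plan '[[[-0.1,1.6,0],-8.5,0.3],[[-0.1,1.6,0],-8.5,0.3],[[-0.1,1.6,0],-8.5,0.3],[[-0.1,1.6,0],-8.5,0.3],[[-0.1,1.6,0],-8.5,0.3]]'

```text
time_s: 5.5
ee_pos: [653.2, -59.2, 251.8]
ee_rot: [180.0, -0.0, 131.4]
force: [-0.4, 0.0, -0.0]
gripper_width: 63.7
gripper_force: 0.0
```

Request:
move_arm --plan '[[[-0.1,1.6,0],-8.5,0.3],[[-0.1,1.6,0],-8.5,0.3],[[-0.1,1.6,0],-8.5,0.3],[[-0.1,1.6,0],-8.5,0.3],[[-0.1,1.6,0],-8.5,0.3]]'

```text
time_s: 6.0
ee_pos: [647.9, 20.8, 251.8]
ee_rot: [180.0, -0.0, 88.9]
force: [-0.2, 0.2, 0.3]
gripper_width: 63.9
gripper_force: 0.0
```

Request:
move_arm --plan '[[[-0.1,1.6,0],-8.5,0.3],[[-0.1,1.6,0],-8.5,0.3],[[-0.1,1.6,0],-8.5,0.3],[[-0.1,1.6,0],-8.5,0.3],[[-0.1,1.6,0],-8.5,0.3]]'

```text
time_s: 6.5
ee_pos: [642.7, 100.8, 251.8]
ee_rot: [-180.0, -0.0, 46.4]
force: [0.4, 0.1, -0.5]
gripper_width: 64.0
gripper_force: 0.0
```

Request:
move_arm --plan '[[[-0.1,1.6,0],-8.5,0.3],[[-0.1,1.6,0],-8.5,0.3],[[-0.1,1.6,0],-8.5,0.3],[[-0.1,1.6,0],-8.5,0.3],[[-0.1,1.6,0],-8.5,0.3]]'

```text
time_s: 7.0
ee_pos: [637.4, 180.8, 251.8]
ee_rot: [-180.0, 0.0, 3.9]
force: [0.2, 1.0, -0.2]
gripper_width: 63.6
gripper_force: 0.0
```

Request:
move_arm --plan '[[[0,0,0],-7.5,0.3],[[0,0,0],0,0.3],[[0,0,0],0,0.3]]'

```text
time_s: 7.3
ee_pos: [637.7, 179.3, 251.7]
ee_rot: [180.0, -0.0, -3.2]
force: [-0.4, 0.5, -0.3]
gripper_width: 63.6
gripper_force: 0.0
```

Request:
move_arm --plan '[[[-0.1,0.1,-4.5],-0.4,0.3],[[0,0,-4.5],0,0.3],[[0,0,-3],0,0.3],[[0,0,-2],0,0.3],[[0,0,-1],0,0.3]]'

```text
time_s: 7.8
ee_pos: [635.9, 178.8, 99.3]
ee_rot: [179.9, 0.2, -3.7]
force: [-0.7, -0.6, -0.3]
gripper_width: 63.8
gripper_force: 0.0
```

Request:
move_arm --plan '[[[0,0,0],0,0.5],[[0,0,0],0,0.6],[[0,0,0],0,0.75],[[0,0,0],0,1],[[0,0,0],0,1]]' --squeeze 10

```text
time_s: 8.3
ee_pos: [637.6, 179.2, 102.6]
ee_rot: [-180.0, -0.1, -3.8]
force: [0.3, -0.1, 0.1]
gripper_width: 26.7
gripper_force: 0.0
```

Request:
move_arm --plan '[[[0,0,0],0,1],[[0,0,0],0,1],[[0,0,0],0,1],[[0,0,0],0,1]]' --squeeze 10

```text
time_s: 8.7
ee_pos: [637.3, 179.1, 102.1]
ee_rot: [-180.0, -0.0, -3.8]
force: [-0.5, 0.4, 3.1]
gripper_width: 21.2
gripper_force: 10.0
```

Request:
move_arm --plan '[[[-0.42,0.03,0.91],0,1],[[-0.42,0.02,0.91],0,1],[[-0.42,0.03,0.91],0,1],[[-0.42,0.03,0.91],0,1],[[0,0,0],0,1]]'

```text
time_s: 9.2
ee_pos: [620.6, 180.5, 140.2]
ee_rot: [-179.9, -0.2, -3.8]
force: [0.1, -0.4, 0.8]
gripper_width: 21.8
gripper_force: 10.0
```

Run:
```python
from h import *
d=env.grab_frame('wrist');np.savez('w4.npz',**{k:d[k] for k in d})
st=env.state();print(st['time_s'],st['ee_pos'],st['ee_rot'],st['force'],d['position'],d['orientation'])
print([(r['point'],r['score']) for r in env.landmark_of(d,'long_tube')])
save(d,'w4.png',(200,100,440,310),3)
```

```text
9.25 [620.52259306 180.39435423 139.26725792] [-1.79969301e+02 -1.03609406e-01 -3.80471169e+00] [ 0.46649281 -0.13639842 -0.24900504] [684.63851152 176.5613144  311.15875023] [ 1.66740027e+02  4.11152562e-02 -9.38526925e+01]
[([318.1, 150.7], 0.96)]
```

View pics/w4.png

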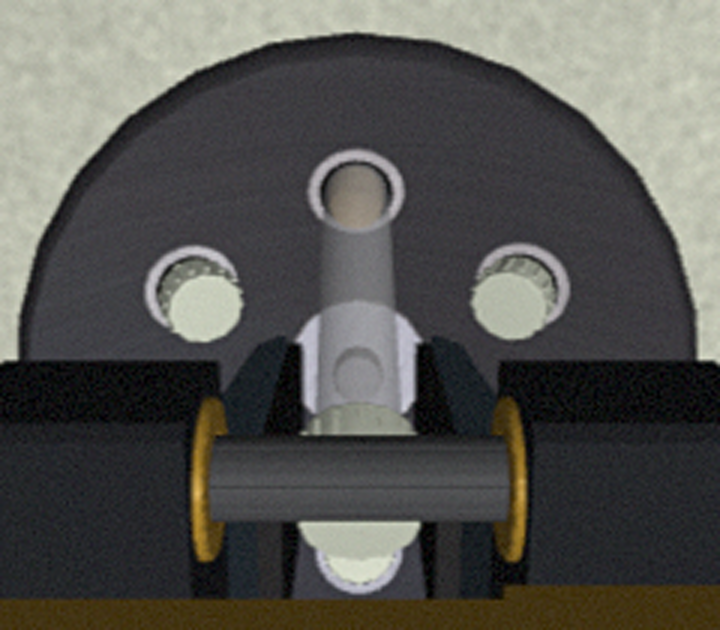

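Request:
move_arm --plan '[[[0.32,-0.02,0.13],0,1],[[0.32,-0.02,0.13],0,1],[[0.32,-0.02,0.13],0,1],[[0.32,-0.02,0.13],0,1],[[0,0,0],0,1]]'

```text
time_s: 9.8
ee_pos: [633.8, 179.3, 143.2]
ee_rot: [180.0, -0.0, -3.8]
force: [-1.4, 0.5, 0.7]
gripper_width: 21.8
gripper_force: 10.0
```

```bash
cat >> h.py <<'E'
def lean(d,st,z0=None):
    from scipy.optimize import least_squares
    R=Ro.from_euler('xyz',st['ee_rot'],degrees=True).as_matrix();g=np.array(st['ee_pos'])-19*R[:,2]
    p=env.landmark_of(d,'long_tube')
    if not p: return None
    q=np.array(p[0]['point'])
    def tip(a): return g-110*(-R[:,0]*np.sin(a[0])-R[:,1]*np.sin(a[1])-R[:,2]*np.cos(a[0])*np.cos(a[1]))
    o=least_squares(lambda a:proj(d,tip(a))[0]-q,[.4,0]);return np.degrees(o.x),q,p[0]['score'],tip(o.x)
E
python3 - <<'E'
from h import *
np.set_printoptions(precision=2,suppress=True)
for i in range(2):
    d=env.grab_frame('wrist');st=env.state();print(lean(d,st))
print(st['time_s'],st['ee_pos'],st['ee_rot'],st['force'],st['gripper_width'])
# model check with earlier frame
o=dict(np.load('w4.npz'));s2=dict(ee_pos=[620.5,180.4,139.3],ee_rot=[180,-.1,-3.8])
g=np.array([620.5,180.4,158.3]);u=np.array([-.998,.063,0])
for a in(25,18.4):
    n=np.sin(np.radians(a))*u+[0,0,np.cos(np.radians(a))];print(a,proj(o,g-110*n))
E
```

```text
(array([17.65,  0.01]), array([319.7, 166.4]), 0.57, array([666.82, 177.08,  57.31]))
(array([18.07,  0.63]), array([321.1, 165.3]), 0.86, array([667.24, 175.85,  57.51]))
9.95 [633.28 179.34 143.08] [179.99   0.    -3.82] [-0.55 -0.04 -1.06] 21.620438352958843
25 [[319.76 151.19]]
18.4 [[319.8  164.79]]
```

Request:
move_arm --plan '[[[-0.32,0.02,0.95],0,1],[[-0.32,0.02,0.95],0,1],[[-0.32,0.02,0.95],0,1],[[0,0,2],0,1],[[0,0,3],0,1]]'

```text
time_s: 10.5
ee_pos: [622.5, 179.8, 222.0]
ee_rot: [179.9, 0.1, -3.8]
force: [0.5, -0.4, -0.2]
gripper_width: 21.7
gripper_force: 10.0
```

Request:
move_arm --plan '[[[0,0,3],0,1],[[0,0,3],0,1],[[0,0,1],0,1],[[0,0,0],0,1],[[0,0,0],0,1]]'

```text
time_s: 11.0
ee_pos: [622.9, 179.8, 290.6]
ee_rot: [180.0, 0.1, -3.8]
force: [-0.2, 0.2, -1.6]
gripper_width: 21.6
gripper_force: 10.0
```

Run:
```python
from h import *
np.set_printoptions(precision=2,suppress=True)
for i in range(3):
    d=env.grab_frame('wrist');st=env.state();print(lean(d,st))
np.savez('w5.npz',**{k:d[k] for k in d})
print(st['time_s'],st['ee_pos'],st['ee_rot'],st['force'],st['gripper_width'],st['qpos'])
save(d,'w5.png',(200,80,440,310),3)
```

```text
(array([18.88, -1.28]), array([316.9, 163.7]), 0.74, array([658.18, 179.78, 204.74]))
(array([19.6 , -1.33]), array([316.6, 161.9]), 0.94, array([659.57, 179.81, 205.07]))
(array([18.79, -1.31]), array([316.6, 163.5]), 0.83, array([658.51, 179.98, 205.15]))
11.25 [623.2  179.88 290.35] [179.95   0.14  -3.82] [-1.06  0.04 -0.33] 21.859943167902017 [ 15.09  23.46  70.95  -0.01  85.74 108.9 ]
```

View pics/w5.png

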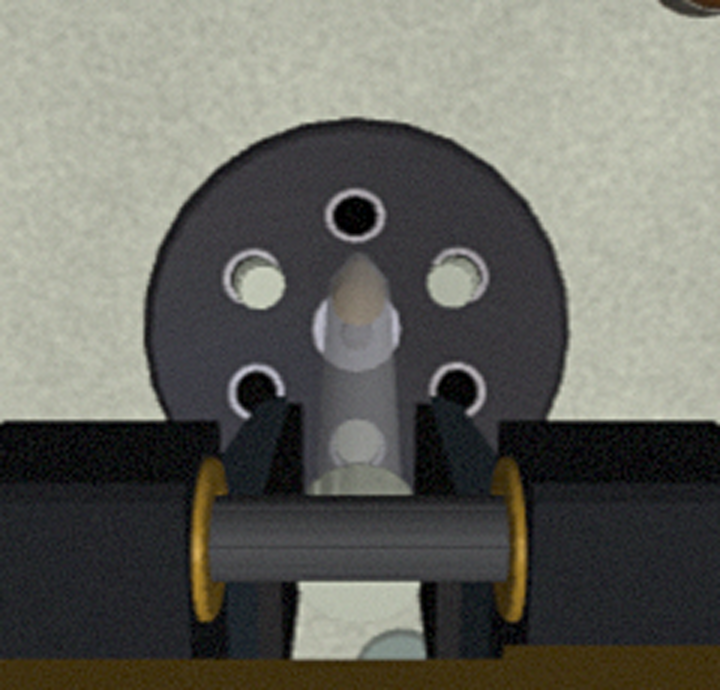

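Request:
move_arm --plan '[[[0,0,0],0,1],[[-0.2,-0.8,0],1,1],[[-0.4,-1.6,0],2,1],[[-0.6,-2.4,0],3,1],[[-0.7,-2.8,0],3,1]]' --squeeze 25

```text
time_s: 11.8
ee_pos: [604.2, 103.2, 291.6]
ee_rot: [180.0, 0.0, 5.4]
force: [-0.2, 0.4, 0.2]
gripper_width: 21.4
gripper_force: 25.0
```

Request:
move_arm --plan '[[[-0.8,-3,0],3,1],[[-0.8,-3,0],3,1],[[-0.8,-3,0],3,1],[[-0.8,-3,0],3,1],[[-0.8,-3,0],3,1]]'

```text
time_s: 12.3
ee_pos: [563.8, -47.7, 292.0]
ee_rot: [180.0, -0.0, 20.3]
force: [-0.7, 0.3, -0.9]
gripper_width: 21.3
gripper_force: 25.0
```

Request:
move_arm --plan '[[[-0.8,-3,0],2,1],[[-0.8,-3,0],2,1],[[-0.8,-2.4,0],2,1],[[-0.6,-1.6,0],1,1],[[-0.4,-1,0],1,1]]'

```text
time_s: 12.8
ee_pos: [529.6, -157.8, 291.9]
ee_rot: [180.0, 0.0, 28.2]
force: [0.8, 0.3, 0.4]
gripper_width: 21.0
gripper_force: 25.0
```

Request:
move_arm --plan '[[[0,-0.2,0],1,1],[[0,0,0],0,1],[[0,0,0],0,1]]'

```text
time_s: 13.1
ee_pos: [530.7, -157.6, 291.8]
ee_rot: [-180.0, -0.0, 29.2]
force: [0.2, 0.3, 0.1]
gripper_width: 21.3
gripper_force: 25.0
```

Run:
```python
from h import *
np.set_printoptions(precision=2,suppress=True)
for i in range(3):
    d=env.grab_frame('wrist');st=env.state();print(lean(d,st))
np.savez('w6.npz',**{k:d[k] for k in d})
print(st['time_s'],st['ee_pos'],st['ee_rot'],st['force'],st['gripper_width'],d['position'],d['orientation'])
save(d,'w6.png',(200,80,440,310),3)
```

```text
None
(array([19.54,  0.43]), array([320.8, 162.4]), 0.73, array([ 563.32, -140.19,  207.1 ]))
(array([18.44,  0.05]), array([320. , 164.8]), 0.63, array([ 561.15, -140.69,  206.39]))
13.35 [ 530.74 -157.59  291.74] [180.     0.    29.22] [1.03 0.66 0.69] 21.347545058292667 [ 587.13 -125.24  462.5 ] [166.56  -0.03 -60.82]
```

View pics/w6.png

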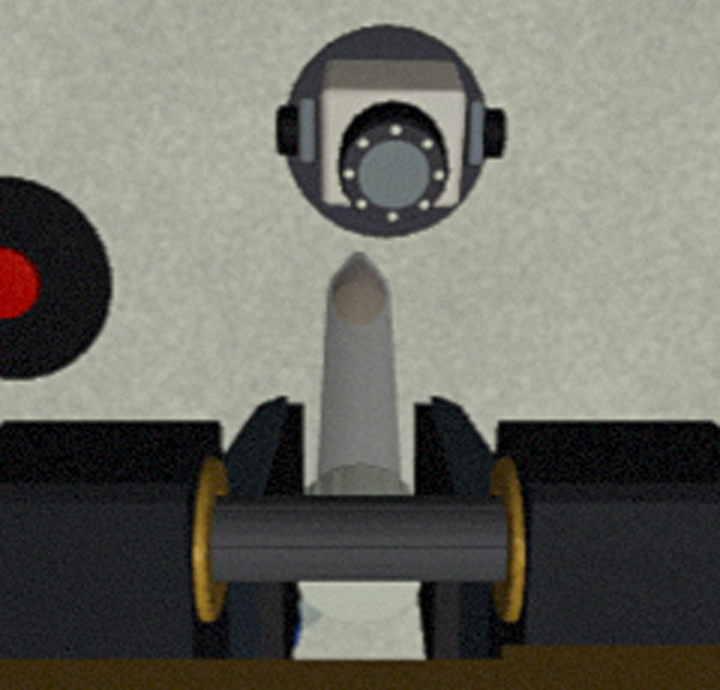

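Run:
```python
from h import *
np.set_printoptions(precision=2,suppress=True)
d=dict(np.load('w6.npz'));C=cloud(d)
full=lambda p:(np.array(p)/3)+[200-1/3,80-1/3]
kn=[at_z(d,full(p),75) for p in((494,133),(288,131))];v=kn[1]-kn[0];H=(kn[0]+kn[1])/2
print('hinge',H,'yaw',np.degrees(np.arctan2(v[1],v[0]))-90)
lp=full((393,174));V,U=np.mgrid[:400,:640];m=(np.hypot(U-lp[0],V-lp[1])<13);P=C[m];c=P.mean(0)
w=np.ones(len(P),bool)
for _ in range(5):
    k=np.linalg.lstsq(np.c_[P[w][:,:2],np.ones(w.sum())],P[w][:,2],rcond=None)[0];r=P[:,2]-np.c_[P[:,:2],np.ones(len(P))]@k;w=abs(r)<3
n=np.array([-k[0],-k[1],1]);n/=np.linalg.norm(n)
lr=ray(d,lp);cz=d['position'];s=(k[2]+k[0]*cz[0]+k[1]*cz[1]-cz[2])/(lr[2]-k[0]*lr[0]-k[1]*lr[1]);L=cz+s*lr
print('plane tilt',np.degrees(np.arccos(n[2])),np.degrees(np.arctan2(n[1],n[0])),w.mean(),'lens',L)
o=L-H;print('hinge->lens',np.linalg.norm(o),np.degrees(np.arccos(o[2]/np.linalg.norm(o))),np.degrees(np.arctan2(o[1],o[0])))
# tube: depth profile along the middle column, in tool-plane coords
y=np.radians(29.22);tx=np.array([np.cos(y),np.sin(y),0])
for row in range(164,246,8):
    p=np.median(C[row-1:row+2,318:322].reshape(-1,3),0);print(row,p,(p-[530.74,-157.59,0])@tx)
```

```text
hinge [ 598.43 -134.54   75.  ] yaw 28.64097763291565
plane tilt 18.539602639149347 -153.0846279211508 0.9944029850746269 lens [ 584.42 -141.43  122.4 ]
hinge->lens 49.902119808401096 18.23409391442006 -153.83535242001852
164 [ 561.08 -140.76  206.66] 34.68953173578799
172 [ 558.51 -141.61  230.18] 32.04086493250229
180 [ 554.81 -143.75  242.03] 27.766123544261266
188 [ 551.21 -145.66  252.47] 23.687860425377373
196 [ 548.23 -147.4   262.49] 20.236725339022627
204 [ 545.23 -148.96  270.98] 16.85484685062658
212 [ 542.53 -150.57  279.29] 13.71681391664983
220 [ 539.9  -151.89  286.75] 10.773000602175937
228 [ 537.61 -153.21  293.63] 8.133489176231647
236 [ 536.61 -153.67  303.79] 7.040533099090796
244 [ 534.96 -154.39  310.76] 5.24716364328705
```

Run:
```python
from h import *
np.set_printoptions(precision=2,suppress=True)
for f_,tcp,yaw in(('w4',[620.5,180.4,139.3],-3.8),('w5',[623.2,179.9,290.35],-3.82),('w6',[530.74,-157.59,291.74],29.22)):
    d=dict(np.load(f_+'.npz'));C=cloud(d);y=np.radians(yaw);tx=np.array([np.cos(y),np.sin(y),0]);t=np.array(tcp)
    S=(C-t)@tx;Z=C[...,2]-t[2]-19   # relative to grasp point
    Yt=(C-t)@np.array([-np.sin(y),np.cos(y),0])
    rows=range(172 if f_!='w4' else 180,230,2)
    s=np.array([np.median(S[r,318:322]) for r in rows]);z=np.array([np.median(Z[r,318:322]) for r in rows])
    ok=np.ones(len(s),bool)
    for _ in range(4):
        k=np.polyfit(z[ok],s[ok],1);ok=abs(s-np.polyval(k,z))<1.0
    th=np.arctan(-k[0]);print(f_,'body tilt',np.degrees(th),'axis s at grasp',k[1]-8.5/np.cos(th),ok.sum(),len(s))
    for r in list(range(234,248,2))+list(range(270,296,2)):
        print('  ',r,np.median(S[r,315:325]),np.median(Z[r,315:325]),end=';')
    print()
    # color edges
    g=cv2.GaussianBlur(cv2.cvtColor(d['frame'],cv2.COLOR_RGB2GRAY),(0,0),1).astype(float)
    if f_=='w6':
        gx=np.abs(np.gradient(np.array([g[r-2:r+3].mean(0) for r in range(170,236,8)]),axis=1))
        for r,q in zip(range(170,236,8),gx):
            l=300+np.argmax(q[300:318]);rr=322+np.argmax(q[322:340]);print('edge',r,l,rr,'dep',17*f(d)/(rr-l),d['z_map'][r,320])
        print('tip col',[int(x) for x in g[156:174,320]],[int(x) for x in g[156:174,280]])
```

```text
w4 body tilt 27.94436371136239 axis s at grasp -7.329412124154684 25 25
   234 7.35314474850548 -6.989470249944134;   236 7.2360105426312415 -4.0734855104887515;   238 6.46932826780815 -3.0118262704862673;   240 5.749601708573252 -1.858730876954823;   242 5.186670188453634 -0.33247672207043877;   244 4.466020227340614 0.7387144604342382;   246 32.812962123092575 74.36083288732328;   270 27.303747118079713 77.79970923865213;   272 26.54710094838176 77.45989627960105;   274 -9.83292312408355 6.991096523057209;   276 -11.285560436215187 6.401634724857118;   278 -12.913106190380185 5.496785194283149;   280 -15.048424432478779 3.673020896815544;   282 -16.508887088677646 3.1631763369911567;   284 -17.90096101177361 2.7981778195869254;   286 -62.58989072481311 -75.49258157354684;   288 -63.941488769550475 -74.64566791197375;   290 -65.34505390377599 -73.89989665247681;   292 -67.02329723617197 -73.63423462099699;   294 -74.17411052020466 -82.68051459532455;
w5 body tilt 20.884090800762394 axis s at grasp -8.341847830024578 29 29
   234 5.5381157951951945 -12.698068300807734;   236 6.393780
[... 1727 characters left out ...]
3918559577 -311.4671207505894;   294 -208.8195266077898 -310.86413160358404;
edge 170 312 326 dep 367.528619300923 236.89047
edge 178 309 329 dep 257.27003351064616 224.87074
edge 186 308 330 dep 233.88184864604193 215.9655
edge 194 307 331 dep 214.3916945922051 206.93228
edge 202 307 331 dep 214.3916945922051 199.28836
edge 210 307 332 dep 205.8160268085169 192.29492
edge 218 301 338 dep 139.06488297872764 185.04512
edge 226 301 338 dep 139.06488297872764 178.53047
edge 234 301 338 dep 139.06488297872764 172.88501
tip col [62, 84, 123, 156, 169, 170, 165, 151, 128, 107, 94, 86, 83, 83, 85, 87, 89, 92] [166, 165, 167, 169, 169, 169, 167, 167, 167, 167, 166, 166, 166, 166, 167, 168, 168, 168]
```

Request:
move_arm --plan '[[[0.2,0.8,0],-1,1],[[0.4,1.6,0],-2,1],[[0.6,2.4,0],-3,1],[[0.8,2.9,0],-3,1],[[0.8,3,0],-3,1]]'

```text
time_s: 13.9
ee_pos: [558.8, -50.0, 291.8]
ee_rot: [180.0, -0.0, 17.0]
force: [-0.1, 0.6, -1.0]
gripper_width: 21.2
gripper_force: 25.0
```

Request:
move_arm --plan '[[[0.9,3,0],-3,1],[[0.9,3,0],-3,1],[[0.9,3,0],-3,1],[[0.9,3,0],-3,1],[[0.9,3,0],-3,1]]'

```text
time_s: 14.4
ee_pos: [603.8, 100.5, 291.8]
ee_rot: [180.0, -0.0, 2.1]
force: [0.9, 0.1, -0.6]
gripper_width: 21.2
gripper_force: 25.0
```

Request:
move_arm --plan '[[[0.8,3,0],-3,1],[[0.6,2.3,0],-2,1],[[0.4,1.6,0],-1,1],[[0.15,1.15,0],0,1],[[0,0,0],0,1]]'

```text
time_s: 14.9
ee_pos: [623.0, 180.8, 291.4]
ee_rot: [180.0, 0.0, -3.7]
force: [0.3, -0.2, -0.2]
gripper_width: 21.4
gripper_force: 25.0
```

Request:
move_arm --plan '[[[0,0,0],0,1],[[0,0,0],0,1]]' --squeeze 10

```text
time_s: 15.1
ee_pos: [623.0, 178.6, 291.9]
ee_rot: [180.0, -0.0, -3.9]
force: [0.2, 0.7, -0.6]
gripper_width: 21.8
gripper_force: 10.0
```

Request:
move_arm --plan '[[[0,0,-3],0,1],[[0,0,-4],0,1],[[0,0,-3],0,1],[[0,0,-2],0,1],[[0,0,0],0,1]]'

```text
time_s: 15.6
ee_pos: [621.1, 178.0, 168.6]
ee_rot: [179.9, 0.4, -3.9]
force: [-0.3, -0.8, -0.4]
gripper_width: 22.0
gripper_force: 10.0
```

Request:
move_arm --plan '[[[0.32,-0.02,-0.95],0,1],[[0.32,-0.02,-0.95],0,1],[[0.2,-0.01,-0.6],0,1],[[0,0,0],0,1]]'

```text
time_s: 16.0
ee_pos: [631.5, 178.8, 146.0]
ee_rot: [180.0, 0.1, -3.8]
force: [-0.6, 0.8, -0.6]
gripper_width: 21.7
gripper_force: 10.0
```

```bash
cat >> h.py <<'E'
def tilt(d,st):
    C=cloud(d);t=np.array(st['ee_pos']);y=np.radians(st['ee_rot'][2])
    # tool frame position from the camera itself is steadier, so use the tilt only relative to tool x
    S=(C-t)@np.array([np.cos(y),np.sin(y),0]);Z=C[...,2]-t[2]-19
    s=np.array([np.median(S[r,318:322]) for r in range(182,230,2)]);z=np.array([np.median(Z[r,318:322]) for r in range(182,230,2)])
    ok=np.ones(len(s),bool)
    for _ in range(4): k=np.polyfit(z[ok],s[ok],1);ok=abs(s-np.polyval(k,z))<1
    s2=S[275:286,314:326].ravel();z2=Z[275:286,314:326].ravel();w=abs(z2-5)<8
    k2=np.polyfit(s2[w],z2[w],1)
    return 'body tilt %.2f (%d)  cap plane %.2f'%(np.degrees(np.arctan(-k[0])),ok.sum(),np.degrees(np.arctan(k2[0])))
E
python3 - <<'E'
from h import *
np.set_printoptions(precision=2,suppress=True)
d=env.grab_frame('wrist');st=env.state();print(tilt(d,st),lean(d,st))
print(st['time_s'],st['ee_pos'],st['force'],st['gripper_width'])
E
```

```text
body tilt 20.77 (24)  cap plane 22.26 (array([17.97, -0.06]), array([319.3, 165.3]), 0.59, array([665.44, 176.79,  60.93]))
16.05 [631.6  178.94 146.58] [-0.06  0.68 -0.77] 21.658761072500216
```

Request:
move_arm --plan '[[[0.15,-0.01,0.05],0,1],[[0.15,-0.01,0.05],0,1],[[0.15,-0.01,0.05],0,1],[[0,0,0],0,1]]'

```text
time_s: 16.5
ee_pos: [636.1, 178.8, 148.6]
ee_rot: [-180.0, -0.0, -3.8]
force: [-0.6, -0.3, -0.0]
gripper_width: 21.4
gripper_force: 10.0
```

Run:
```python
from h import *
np.set_printoptions(precision=2,suppress=True)
d=env.grab_frame('wrist');st=env.state();print(tilt(d,st),lean(d,st))
print(st['time_s'],st['ee_pos'],st['force'],st['gripper_width'])
```

```text
body tilt 18.61 (24)  cap plane 19.14 (array([15.28,  0.06]), array([319.8, 171.1]), 0.74, array([664.92, 176.74,  61.34]))
16.55 [636.01 178.77 148.45] [-1.02 -0.73 -0.02] 21.922708286592158
```

Request:
move_arm --plan '[[[-0.3,0.02,0.95],0,1],[[-0.3,0.02,0.95],0,1],[[-0.3,0.02,0.95],0,1],[[0,0,2],0,1],[[0,0,3],0,1]]'

```text
time_s: 17.1
ee_pos: [626.0, 179.1, 227.0]
ee_rot: [179.9, 0.1, -3.8]
force: [0.5, 0.5, -0.8]
gripper_width: 21.5
gripper_force: 10.0
```

Request:
move_arm --plan '[[[0,0,3],0,1],[[0,0,2.5],0,1],[[0,0,1],0,1],[[-0.2,-0.8,0],1,1],[[-0.4,-1.6,0],2,1]]' --squeeze 25

```text
time_s: 17.6
ee_pos: [620.4, 155.3, 290.5]
ee_rot: [180.0, 0.1, -0.6]
force: [0.8, 0.0, -0.5]
gripper_width: 21.3
gripper_force: 25.0
```

Request:
move_arm --plan '[[[-0.6,-2.4,0],3,1],[[-0.7,-2.8,0],3,1],[[-0.8,-3,0],3,1],[[-0.8,-3,0],3,1],[[-0.8,-3,0],3,1]]'

```text
time_s: 18.1
ee_pos: [582.4, 11.7, 289.9]
ee_rot: [-180.0, 0.2, 14.3]
force: [-0.3, 0.7, -0.4]
gripper_width: 21.2
gripper_force: 25.0
```

Request:
move_arm --plan '[[[-0.8,-3,0],3,1],[[-0.8,-3,0],3,1],[[-0.8,-3,0],2,1],[[-0.8,-3,0],2,1],[[-0.8,-2.4,0],2,1]]'

```text
time_s: 18.6
ee_pos: [542.2, -132.5, 289.9]
ee_rot: [-179.9, 0.2, 26.2]
force: [0.4, 0.1, 0.1]
gripper_width: 21.3
gripper_force: 25.0
```

Request:
move_arm --plan '[[[-0.6,-1.6,0],1,1],[[-0.4,-1,0],1,1],[[0,0,0],1,1],[[0,0,0],0,1],[[0,0,0],0,1]]'

```text
time_s: 19.1
ee_pos: [533.8, -156.2, 291.2]
ee_rot: [-179.9, 0.0, 29.2]
force: [0.8, -0.1, -0.0]
gripper_width: 21.3
gripper_force: 25.0
```

Run:
```python
from h import *
np.set_printoptions(precision=2,suppress=True)
for i in range(2):
    d=env.grab_frame('wrist');st=env.state();print(tilt(d,st),lean(d,st))
np.savez('w7.npz',**{k:d[k] for k in d})
print(st['time_s'],st['ee_pos'],st['ee_rot'],st['force'],st['gripper_width'],d['position'],d['orientation'])
save(d,'w7.png',(200,80,440,310),3)
```

```text
body tilt 19.42 (24)  cap plane 21.80 (array([17.73,  0.37]), array([320.7, 166. ]), 0.64, array([ 563.5 , -140.33,  205.57]))
body tilt 19.39 (24)  cap plane 20.25 (array([17.13,  0.08]), array([320.1, 167.4]), 0.81, array([ 562.45, -140.45,  205.46]))
19.25 [ 534.12 -156.14  291.59] [-179.99    0.01   29.23] [-0.03  0.53  0.42] 21.31142872678726 [ 590.49 -123.86  462.21] [166.55  -0.01 -60.82]
```

View pics/w7.png

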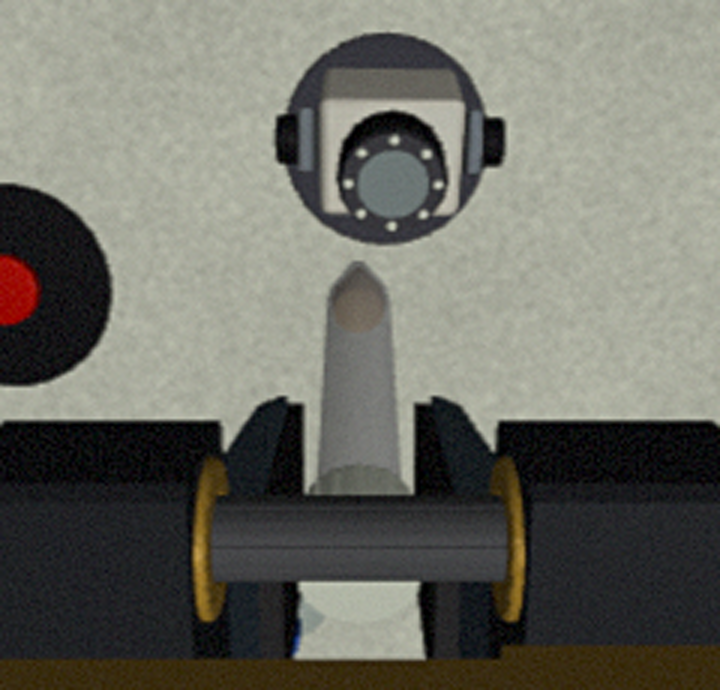

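Run:
```python
from h import *
np.set_printoptions(precision=2,suppress=True)
d=dict(np.load('w7.npz'))
full=lambda p:(np.array(p)/3)+[200-1/3,80-1/3]
tip=at_z(d,full((358.5,262)),204);T=np.array([565.0,-151.8,188.8])
g=np.array([534.12,-156.14]);a=np.radians(-.7);v=tip[:2]-g
v2=np.array([[np.cos(a),-np.sin(a)],[np.sin(a),np.cos(a)]])@v
print(tip, v, T-np.r_[g+v2,204])
```

```text
[ 562.2  -139.68  204.  ] [28.08 16.46] [  2.6  -11.78 -15.2 ]
```

Request:
move_arm --plan '[[[0.1,-0.5,0],-0.4,1],[[0.1,-0.5,-0.5],-0.3,1],[[0.06,-0.18,-0.5],0,1],[[0,0,-0.5],0,1],[[0,0,0],0,1]]'

```text
time_s: 19.8
ee_pos: [536.1, -168.4, 275.5]
ee_rot: [-179.9, 0.1, 28.5]
force: [-0.5, -0.7, -0.0]
gripper_width: 21.4
gripper_force: 25.0
```

Request:
move_arm --plan '[[[0,0,0],0,1],[[0,0,0],0,1]]'

```text
time_s: 20.0
ee_pos: [536.7, -168.4, 277.0]
ee_rot: [180.0, -0.0, 28.5]
force: [-1.1, -0.3, -0.6]
gripper_width: 21.3
gripper_force: 25.0
```

Run:
```python
from h import *
np.set_printoptions(precision=2,suppress=True)
d=env.grab_frame('wrist');st=env.state();print(tilt(d,st),lean(d,st))
np.savez('w8.npz',**{k:d[k] for k in d})
print(st['time_s'],st['ee_pos'],st['ee_rot'],st['gripper_width'],d['position'],d['orientation'])
L=np.array([584.4,-141.3,122.4]);n=np.array([-.2777,-.1502,.949])
im=d['frame'][:,:,::-1].copy()
for p in proj(d,[L,L+70*n,L+130*n]): print(p)
im=cv2.resize(im[80:310,200:440],None,fx=3,fy=3,interpolation=cv2.INTER_CUBIC)
for p in proj(d,[L,L+70*n,L+130*n]): cv2.circle(im,tuple(np.round((p-[200,80])*3+1).astype(int).tolist()),4,(0,0,255),1)
cv2.imwrite('pics/w8.png',im)
```

```text
body tilt 19.50 (24)  cap plane 19.39 (array([-27.21,  -0.33]), array([319.2, 261.1]), 0.7, array([ 492.28, -191.93,  198.19]))
20.05 [ 536.73 -168.48  277.04] [179.97  -0.02  28.49] 21.323096665916037 [ 593.39 -136.93  447.73] [166.58  -0.05 -61.56]
[318.52 137.92]
[318.42 166.68]
[318.28 204.41]
```

View pics/w8.png

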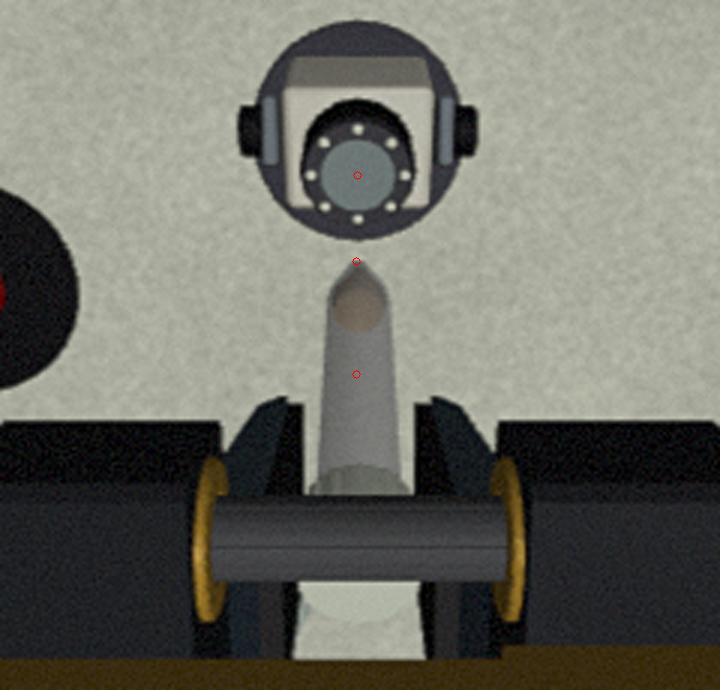

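```bash
python3 -c "
from workcell import env
print(env.job_done())"
```

```text
the job is handed in; nothing more can be done
None
```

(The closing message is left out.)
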